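Unload the cooling stack into the inclined exposure rack

ROBOT

A 6-joint arm with a two-finger parallel gripper is mounted at the origin on the work surface. World frame = base frame: x ahead of the robot, y to its left, z up, the work surface at z = 0. Lengths are in m, angles in rad, forces in N, time in s.
With the tool pointing down it reaches from about 0.375 to 0.925 m from the base axis. Payload 5.7 kg.
Tool frame: the origin (TCP) lies midway between the tips of the shut fingers; the grasp point (between the pads) lies 19 mm behind it; z points along the fingers, x is the direction in which the jaws open and shut, and the axes are right-handed (so a half turn about z gives the same grasp; the last joint's range is limited). The gripper opens to 88 mm and grips with 3 to 60 N. Pads are 20 mm wide; open, the fingers measure 115 mm over their backs; the gripper's body (75 mm by 178 mm) begins 61 mm behind the grasp point.
Start: joints at [-1.262, 0.359, 1.51, -0, 1.272, -0.115], TCP at [0.247, -0.547, 0.223] pointing down, gripper open.
Joint ranges: [-2.97, 2.97], [-1.01, 2.36], [0.21, 2.38], [-0.96, 4.11], [0.2, 2.71], [-2.98, 2.98]. Speed limits (rad/s): [2.39, 2.39, 3.14, 3.14, 3.14, 3.14].

INTERFACE

Orientations are given as a unit quaternion [x, y, z, w].
In Python, from bench import move_ptp, servo_line, goto_joints, move_gripper, sleep, inverse_kinematics, capture, PlanningError, close_job, spot_in, silhouettes, current_clock, current_joint_pos, current_qvel, current_joint_torque, current_position, current_orientation, current_force, current_torque, current_finger_gap gives the robot as it stands. Calls block until the motion is done:
- move_ptp(position, orientation): joint-space move of the TCP to a pose.
- servo_line(position, orientation=None, rate=0.15, contact_N=None): straight line of the TCP; orientation=None keeps the orientation; rate is the mean speed in m/s. With contact_N (N) it stops when the force on the tool has changed by that much, and returns True; else False.
- goto_joints(angles): joint-space move.
- move_gripper(opening): finger opening in m; the grip force is fixed at half the most; returns when the fingers have stopped.
- sleep(seconds).
- inverse_kinematics(position, orientation): joint angles nearest the present ones, or None.
- capture(name): name is "side" or "top" or "wrist"; returns a dict with "image" (420x560x3 uint8, blue, green, red), "range_z" (420x560 float32, m along the optical axis (not along the pixel's ray), 0 where there is no reading), "intrinsics" (3x3 intrinsics, pixels), "R" (3x3) and "t" (3): a world point X has camera coordinates R X + t. Camera axes: x right, y down, z forward; pixel columns grow to the right and rows downward; lengths in m; the calibration is good to about 2 mm. A picture is of the moment at which its call begins.
A pose or a line that the arm cannot do raises PlanningError and nothing moves.
- close_job(): hands the job in, once; it reports no verdict.
Trained networks look in the newest picture that a camera, given by its name, has taken for a name from the list of things; names that differ only in an ending like _2 or _b are one class to them, and where a whole thing is asked for, a point or a joint stands for the part that bears it (a point fixed in the world has none). Each returns a list of dicts, best first, with "conf" (0 to 1); they miss things now and then, are a little off and sometimes report something else, mostly with a low value. They report only what shows in the picture. A call takes as long as a camera call. They do not tell look-alikes from the thing itself.
- spot_in(camera, query): "xy" ([column, row] in pixels, amid what is visible of it).
- silhouettes(camera, query): "region" (420x560 bool, what is visible of it) and "xy" ([column, row] in pixels, amid what is visible of it).
Readings, each from a call of its own:
- current_clock(): time.
- current_joint_pos(): joint angles.
- current_qvel(): joint speeds.
- current_joint_torque(): joint torques, N m.
- current_position(): TCP position.
- current_orientation(): TCP orientation.
- current_force(): force on the tool from outside, world axes, zero at the start.
- current_torque(): the same for the moment, N m.
- current_finger_gap(): finger opening in m.
Only numpy, scipy, OpenCV 4.12 (cv2) and the standard library are available. Lean on these libraries where they do the work, as an engineer would, in place of code of your own. Each camera call takes 0.05 s, during which the arm holds its last target. There are 200 camera calls.

TASK

Unload the cooling stack from the top down: lay the bar fully home in the recess of its own shape on the sloping rack, set the flat metal plate squarely on top of the pile of plates like it, then lay the disc fully home in the round recess. Set things down rather than dropping them: hold the bar and the disc flat to the slope until they are in, so that they do not tip in and chip. Leave the two jars and the glass dish where they stand.

Things in the scene. Friction and masses are not known exactly. Their poses are not given: they have to be found in the camera images.
- bar_centre (a point): Centre of the pressed-fibre bar (brown, cork-like, 120 x 30 x 25 mm, 80 g), the top item of the cooling stack, lying loose on the flat plate. x along its 120 mm length, y across its 30 mm width, z up (25 mm thick). Alike when turned half round.
- plate_centre (a point): Centre of the flat bare-metal (aluminium) spacer plate of the stack (150 x 66 x 8 mm, about 0.2 kg, loose). It lies level between the bar above it and the disc below it; the disc is narrower than the plate, so the plate's long edges overhang freely with 25 mm of air below. x along its 150 mm length, y across its 66 mm width, z up.
- disc_centre (a point): Centre of the pressed-fibre disc (brown, cork-like, diameter 60 mm, 25 mm thick, 65 g), under the flat plate and standing flat on the cold plate, loose. z up along its axis.
- cold_plate: Aluminium cooling base of the stack, 190 x 100 mm, top face 20 mm above the bench, fixed, two brass hose tails out of its far (+x) end. Origin in the middle of its underside, on the bench; x along its length. On it, from below: disc 25 mm, plate 8 mm, bar 25 mm.
- pile_top_centre (a point): Centre of the upper of two loose bare-metal (aluminium) plates piled flat on the bench, the pile to which the flat plate goes. Each is 150 x 66 x 8 mm like the one in the stack; the pile is 16 mm high. x along the 150 mm length, y across the 66 mm width, z up.
- holder_bar_recess (a point): Middle of the floor of the oblong recess (124 x 34 mm, 8 mm deep) of one white holder, its floor lined dark. z: outward normal of the holder's face, which slopes at 30 degrees, low edge towards the robot; x: up the slope, along the recess; y: level, along the rack. The face is 8 mm along z from this point; the bar's centre, when home, 12.5 mm along z.
- holder_round_recess (a point): Middle of the floor of the round recess (diameter 64 mm, 8 mm deep) of another white holder; axes and slope as for holder_bar_recess. The face is 8 mm along z from this point; the disc's centre, when home, 12.5 mm along z.
- holder_square_recess (a point): Middle of the floor of the square recess (54 x 54 mm, 8 mm deep) of the third white holder, which stays empty; axes and slope as for holder_bar_recess.
- rack: The fixed aluminium rack, 315 mm wide, 170 mm deep, low side (50 mm) towards the robot, far side about 140 mm high. On it three white holders side by side, 94 mm apart, in any order, each 150 mm up the slope x 86 mm wide x 16 mm thick. Origin on the bench under the middle of the middle holder; x away from the low side, y along the row of holders, z up.
- jar_tall_centre (a point): Bystander: middle of a loose amber sample jar with black cap, diameter 44 mm, 85 mm high, upright.
- jar_short_centre (a point): Bystander: middle of a loose clear sample jar with black cap, diameter 54 mm, 60 mm high, upright.
- dish_centre (a point): Bystander: middle of a loose glass dish, diameter 90 mm, 15 mm high.
There are look-alikes about, which are no part of the job. What is shaped like the part that bears plate_centre but green or yellow is not meant.

How it is judged:
On the way, in this order (a step that is already met when the one before it is completed fails the run):
1. the bar is home in the oblong recess (x of bar_centre in the frame of holder_bar_recess between -0.004 and 0.004 m and y of bar_centre in the frame of holder_bar_recess between -0.004 and 0.004 m and z of bar_centre in the frame of holder_bar_recess between 0.0095 and 0.0155 m and angle between the z axis of bar_centre and the z axis of holder_bar_recess, either way round below 0.06 rad and angle between the x axis of bar_centre and the x axis of holder_bar_recess, either way round below 0.08 rad), for 0.2 s.
2. the flat plate lies on the pile of plates (horizontal distance between plate_centre and pile_top_centre below 0.015 m and z of plate_centre in the frame of pile_top_centre between 0.006 and 0.01 m and angle between the x axis of plate_centre and the x axis of pile_top_centre, either way round below 0.15 rad and angle between plate_centre's own z axis and vertical below 0.05 rad and height (world z) of plate_centre below 0.024 m), for 0.2 s.
3. the disc is home in the round recess (x of disc_centre in the frame of holder_round_recess between -0.004 and 0.004 m and y of disc_centre in the frame of holder_round_recess between -0.004 and 0.004 m and z of disc_centre in the frame of holder_round_recess between 0.0095 and 0.0155 m and angle between the z axis of disc_centre and the z axis of holder_round_recess, either way round below 0.06 rad), for 0.2 s.
At the end, for the whole second after the job is handed in: Bar and disc lie home in the oblong and round recess: centres within 4 mm, 3.5 degrees of the slope, bar within 4.5 degrees of the recess's length. The plate lies level on the pile, within 15 mm and 8 degrees of the plate below, which is within 30 mm of its start. All released, at rest (all of step 1 and all of step 2 and all of step 3 and linear speed of each of bar, disc, plate below 0.02 m/s and contact force between each of bar, disc, plate and the fingers below 0.1 N and distance of pile_top_centre from where it was at the start of the episode below 0.03 m); the robot touches nothing.
It fails at once if the bar, the disc or the flat plate is dropped (falls free for about 20 mm or more: over 0.6 m/s with no finger on it) ((contact force between bar and the fingers below 0.1 N and linear speed of bar above 0.6 m/s) or (contact force between disc and the fingers below 0.1 N and linear speed of disc above 0.6 m/s) or (contact force between plate and the fingers below 0.1 N and linear speed of plate above 0.6 m/s)).
It fails at once if the bar or the disc is let go at its recess while more than 10 degrees out of line with the sloping face (tipped in) ((contact force between bar and the fingers below 0.1 N and distance between bar_centre and holder_bar_recess below 0.06 m and angle between the z axis of bar_centre and the z axis of holder_bar_recess, either way round above 0.175 rad) or (contact force between disc and the fingers below 0.1 N and distance between disc_centre and holder_round_recess below 0.06 m and angle between the z axis of disc_centre and the z axis of holder_round_recess, either way round above 0.175 rad)).
It fails at once if a jar or the glass dish is shifted by more than 30 mm (distance of any of jar_tall_centre, jar_short_centre, dish_centre from where it was at the start of the episode above 0.03 m).
It also fails if it takes over 67 s, if anything falls off the work surface, if the arm or the gripper's body presses on something with over 40 N, if the wrist force passes 120 N, or if a joint passes its speed limit or range.

## Working session

There is one attempt and no reset: what is moved stays moved. The work goes in short steps, each a Python script; the robot and the scene stay as the last script left them, time stands still between calls to the robot, and variables do not carry over. Pictures are saved under pics/ and viewed, about 8 in all and at most 12, crops included, and the job is handed in when it is done.

```bash
mkdir -p pics; ls
cat > h.py <<'E'
import numpy as np, cv2
from bench import *
from scipy.spatial.transform import Rotation as Rn
def cloud(c):
    K=c["intrinsics"];z=c["range_z"];v,u=np.mgrid[0:z.shape[0],0:z.shape[1]]
    P=np.stack([(u-K[0,2])/K[0,0]*z,(v-K[1,2])/K[1,1]*z,z],-1)
    W=(P-np.array(c["t"]))@np.array(c["R"]); W[z<=0]=np.nan
    return W
def save(c,n): cv2.imwrite(f"pics/{n}.png",c["image"])
E
python3 - <<'E'
from h import *
import pickle
D={}
for cam in("top","side","wrist"):
    c=capture(cam);D[cam]=c;save(c,cam);print(cam,"campos",(-np.array(c["R"]).T@c["t"]).round(3), "K",c["intrinsics"][0][0])
    if cam=="wrist":continue
    W=cloud(c)
    for q in["bar_centre","plate_centre","disc_centre","cold_plate","pile_top_centre","holder_bar_recess","holder_round_recess","holder_square_recess","rack","jar_tall_centre","jar_short_centre","dish_centre"]:
        for s in spot_in(cam,q)[:4]:
            u,v=np.round(s["xy"]).astype(int);print(cam,q,round(s["conf"],2),(u,v),W[v,u].round(3))
pickle.dump(D,open("d0.pkl","wb"));print(current_clock(), current_orientation())
cv2.imwrite("pics/both.png",cv2.resize(np.hstack([D["top"]["image"],D["side"]["image"]]),(800,300)))
E
```

```text
pics
top campos [ 0.467 -0.053  1.238] K 530.5523834567032
top bar_centre 0.59 (np.int64(334), np.int64(206)) [ 0.51  -0.174  0.079]
top plate_centre 0.75 (np.int64(370), np.int64(305)) [ 0.284 -0.257  0.011]
top plate_centre 0.69 (np.int64(326), np.int64(210)) [ 0.502 -0.157  0.078]
top plate_centre 0.6 (np.int64(170), np.int64(305)) [0.294 0.202 0.009]
top plate_centre 0.57 (np.int64(425), np.int64(115)) [ 0.719 -0.399  0.012]
top cold_plate 0.56 (np.int64(315), np.int64(210)) [ 0.504 -0.137  0.016]
top cold_plate 0.52 (np.int64(337), np.int64(210)) [ 0.501 -0.18   0.081]
top pile_top_centre 0.96 (np.int64(414), np.int64(201)) [ 0.52  -0.366  0.013]
top pile_top_centre 0.49 (np.int64(318), np.int64(209)) [ 0.506 -0.141  0.049]
top holder_bar_recess 0.76 (np.int64(158), np.int64(170)) [0.597 0.207 0.094]
top holder_round_recess 0.7 (np.int64(118), np.int64(184)) [0.568 0.292 0.099]
top holder_square_recess 0.64 (np.int64(193), np.int64(149)) [0.64  0.128 0.102]
top rack 0.92 (np.int64(96), np.int64(198)) [0.54  0.346 0.084]
top jar_tall_centre 0.71 (np.int64(300), np.int64(108)) [ 0
[... 1338 characters left out ...]
.int64(160)) [0.542 0.3   0.089]
side holder_square_recess 0.91 (np.int64(303), np.int64(178)) [0.635 0.124 0.093]
side holder_square_recess 0.66 (np.int64(405), np.int64(277)) [ 0.722 -0.268  0.042]
side rack 0.9 (np.int64(314), np.int64(195)) [0.646 0.062 0.07 ]
side jar_tall_centre 0.9 (np.int64(375), np.int64(236)) [ 0.726 -0.129  0.049]
side jar_tall_centre 0.27 (np.int64(221), np.int64(233)) [0.404 0.033 0.007]
side jar_short_centre 0.87 (np.int64(406), np.int64(277)) [ 0.723 -0.269  0.042]
side dish_centre 0.97 (np.int64(224), np.int64(233)) [0.411 0.032 0.007]
wrist campos [ 0.308 -0.518  0.384] K 301.638347845283
1.35 [ 8.39992324e-01 -5.42598281e-01 -4.07835326e-05 -2.04935831e-05]
```

Run:
```python
import pickle,cv2,numpy as np
D=pickle.load(open("d0.pkl","rb"));t=D["top"]["image"]
cv2.imwrite("pics/topbig.png",cv2.resize(t,(800,600),interpolation=cv2.INTER_CUBIC))
```

```text
(no output)
```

View pics/topbig.png

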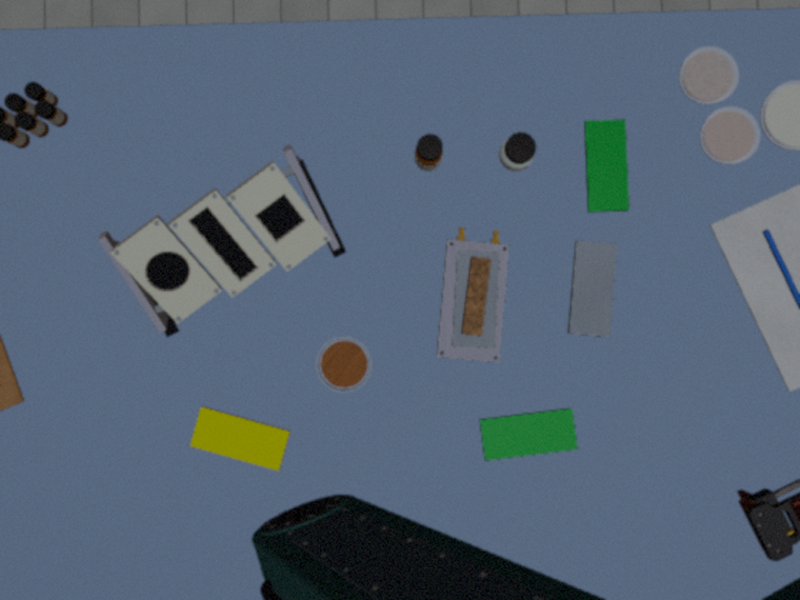

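View pics/side.png

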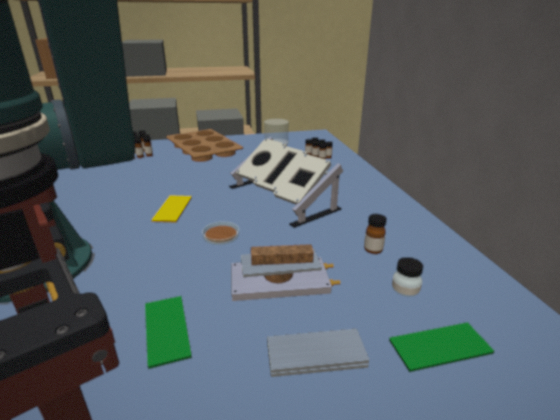

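The plate candidates in the top image (original pixels) are:
- grey plate under the bar at (335,210), which I'm choosing
- grey pile at (414,201)
- green plates at (425,115) and (370,305)
- yellow plate at (170,305)

The bar is at (334,206). In the rack, the recesses are round at (118,190), oblong at (157,170) and square at (196,152). Next I'll take close wrist views of the stack and pile, then of the rack.

```bash
cat >> h.py <<'E'
def ori(xt,zt):
    "quaternion of tool with x axis xt, z axis zt"
    zt=np.array(zt,float);zt/=np.linalg.norm(zt);xt=np.array(xt,float);xt=xt-zt*(xt@zt);xt/=np.linalg.norm(xt)
    return Rn.from_matrix(np.stack([xt,np.cross(zt,xt),zt],1))
def camview(target,R,dist):
    "TCP position so that wrist camera (0,-.068,-.161 in tool) looks at target from dist"
    M=R.as_matrix(); return np.array(target)-M[:,2]*dist-M@np.array([0,-.068,-.161])
def down(yaw): # tool x = -(y axis of thing with yaw)
    return ori([np.sin(yaw),-np.cos(yaw),0],[0,0,-1])
def rackori(yaw):
    c,s=np.cos(yaw),np.sin(yaw); return ori([s,-c,0],[.5*c,.5*s,-np.cos(np.pi/6)])
E
python3 - <<'E'
from h import *
import pickle
D={};t0=current_clock()
def view(n,tgt,R,d):
    p=camview(tgt,R,d); move_ptp(p,R.as_quat()); c=capture("wrist"); D[n]=c; save(c,n); W=cloud(c)
    print(n,current_clock(),(-np.array(c["R"]).T@c["t"]).round(4),p.round(3))
    qs=["bar_centre","plate_centre","disc_centre","pile_top_centre"] if n[0]=="s" else ["holder_bar_recess","holder_round_recess","holder_square_recess"]
    for q in qs:
        for s in silhouettes("wrist",q)[:3]:
            D.setdefault("m",[]).append((n,q,s["conf"],s["region"]))
            X=W[s["region"]];X=X[~np.isnan(X[:,0])];r=cv2.minAreaRect(X[:,:2].astype(np.float32)*1000)
            print(q,round(s["conf"],2),np.round(s["xy"]),"n",len(X),"med",np.median(X,0).round(4),"rect mm",np.round(r[0],1),np.round(r[1],1),round(r[2],1))
view("s1",(0.505,-0.22,0.06),down(-0.12),0.33)
view("s2",(0.505,-0.30,0.03),down(-0.12),0.36)
view("r1",(0.60,0.21,0.095),rackori(.45),0.30)
view("r2",(0.58,0.25,0.095),rackori(.45),0.26)
pickle.dump(D,open("d1.pkl","wb"))
cv2.imwrite("pics/sr.png",np.hstack([cv2.resize(D[k]["image"],(400,300)) for k in("s1","r1")]))
E
```

```text
s1 2.8333 [ 0.5039 -0.2196  0.3906] [ 0.437 -0.212  0.229]
bar_centre 0.85 [234. 131.] n 3809 med [ 0.5097 -0.1745  0.0774] rect mm [ 505.6 -172.9] [ 30.4 119.8] 81.4
plate_centre 0.84 [323. 276.] n 2004 med [ 0.3025 -0.255   0.0075] rect mm [ 372.5 -255.6] [134.8 175.6] 82.8
plate_centre 0.76 [253. 130.] n 4702 med [ 0.5067 -0.1872  0.0525] rect mm [ 502.6 -170.1] [ 74.1 165.5] 85.3
pile_top_centre 0.92 [404.  99.] n 7556 med [ 0.5217 -0.3661  0.0155] rect mm [ 516.5 -370.8] [ 74.9 157.6] 83.5
s2 3.5 [ 0.5035 -0.3003  0.3902] [ 0.437 -0.292  0.229]
bar_centre 0.66 [157. 139.] n 4399 med [ 0.5097 -0.1772  0.0773] rect mm [ 506.8 -167.4] [ 42.5 125.4] 81.2
plate_centre 0.6 [183. 139.] n 4116 med [ 0.5076 -0.1927  0.0525] rect mm [ 505.9 -166.9] [ 82.1 155.9] 85.3
plate_centre 0.59 [279. 276.] n 1907 med [ 0.307  -0.2775  0.0075] rect mm [ 355.8 -236.1] [187.9 158.1] 16.5
r1 5.3917 [0.4644 0.1446 0.3551] [0.484 0.154 0.181]
holder_bar_recess 0.85 [280. 131.] n 14835 med [0.5968 0.2114 0.0992] rect mm [649.4 236. ] [259.  127.5] 37.0
holder_round_recess 0.83 [179. 127.] n 15455 med [0.5585 0.2974 0.0971] rect mm [603.9 342.3] [270.7 106.4] 35.5
holder_square_recess 0.93 [376. 129.] n 15121 med [0.6354 0.1262 0.0975] rect mm [697.9 137. ] [291.7 137.5] 14.7
holder_square_recess 0.28 [346. 356.] n 212 med [0.4397 0.0548 0.0121] rect mm [438.8  56.5] [ 8.2 41.3] 25.4
r2 5.9417 [0.4612 0.1943 0.3191] [0.482 0.203 0.147]
holder_bar_recess 0.84 [335. 123.] n 20064 med [0.5974 0.2119 0.0998] rect mm [661.7 226.1] [284.9 135. ] 26.1
holder_round_recess 0.63 [216. 121.] n 20427 med [0.5594 0.2981 0.098 ] rect mm [610.7 339.2] [278.4 117.4] 35.8
holder_square_recess 0.67 [446. 126.] n 20979 med [0.6354 0.1272 0.0978] rect mm [716.1 132.1] [329.1 142.5] 5.5
```

View pics/sr.png

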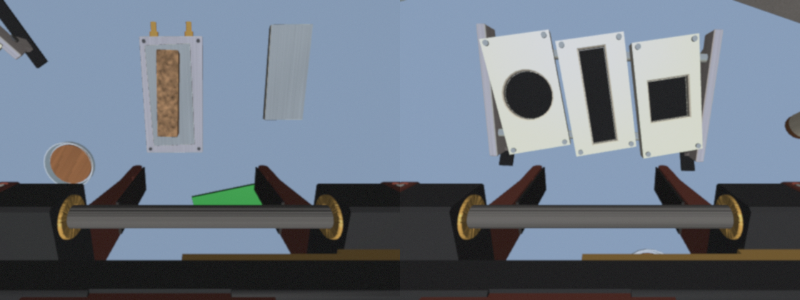

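```bash
cat >> h.py <<'E'
def rays(c):
    K=c["intrinsics"];v,u=np.mgrid[0:420,0:560]
    d=np.stack([(u-K[0,2])/K[0,0],(v-K[1,2])/K[1,1],np.ones(u.shape)],-1)@np.array(c["R"])
    return -np.array(c["R"]).T@np.array(c["t"]),d
def onplane(c,n,h):
    o,d=rays(c); return o+d*((h-o@n)/(d@n))[...,None]
def rect(P):
    r=cv2.minAreaRect((P*1000).astype(np.float32)); (w,h),a=r[1],r[2]
    if w<h:w,h,a=h,w,a-90
    return np.array(r[0])/1000,w,h,np.deg2rad((a+90)%180-90)
def biggest(m):
    k,l,s,_=cv2.connectedComponentsWithStats(m.astype(np.uint8)); 
    return l==1+np.argmax(s[1:,4])
E
cat > rackfit.py <<'E'
from h import *
def fit(c,masks,verbose=1):
    W=cloud(c);hsv=cv2.cvtColor(c["image"],cv2.COLOR_BGR2HSV);V=hsv[...,2]
    allm=np.zeros((420,560),bool)
    for m in masks.values(): allm|=m
    white=allm&(V>130)&(hsv[...,1]<70)&np.isfinite(W[...,0])
    X=W[white]
    for _ in range(4):
        m=X.mean(0);n=np.linalg.svd(X-m,full_matrices=False)[2][2];n*=np.sign(n[2]);e=(X-m)@n;X=X[np.abs(e)<max(.0015,np.std(e)*1.5)]
    h=m@n;yaw=np.arctan2(-n[1],-n[0])
    print("face tilt deg",np.rad2deg(np.arccos(n[2])).round(2),"yaw from n",yaw.round(4),"rms",((X@n-h).std()*1000).round(2))
    P=onplane(c,n,h);ey=np.cross([0,0,1],-n*np.array([1,1,0]));ey/=np.linalg.norm(ey);ex=np.cross(ey,n)
    out={}
    for q,mk in masks.items():
        hole=biggest(cv2.erode(cv2.morphologyEx(mk.astype(np.uint8),cv2.MORPH_CLOSE,np.ones((9,9))),np.ones((5,5))).astype(bool)&(V<90))
        A=np.stack([P[hole]@ex,P[hole]@ey],1);ctr,w,hh,a=rect(A)
        out[q]=ctr[0]*ex+ctr[1]*ey+h*n
        print(q,"face centre",out[q].round(4),"size",round(w,1),round(hh,1),"rot",a.round(4),"floor depth mm",((np.nanmedian(W[hole]@n)-h)*1000).round(1))
    return n,ex,ey,out
E
python3 - <<'E'
from rackfit import *
import pickle
D=pickle.load(open("d1.pkl","rb"));D0=pickle.load(open("d0.pkl","rb"))
for r in("r1","r2"):
    ms={}
    for n,q,cf,m in D["m"]:
        if n==r and q not in ms: ms[q]=m
    fit(D[r],ms)
for k,c in[("s1",D["s1"]),("s2",D["s2"]),("top",D0["top"])]:
    W=cloud(c);hsv=cv2.cvtColor(c["image"],cv2.COLOR_BGR2HSV)
    brown=(hsv[...,0]<25)&(hsv[...,1]>70)
    near=(np.hypot(W[...,0]-.505,W[...,1]+.173)<.09)
    b=biggest(near&(W[...,2]>.07));z=np.median(W[b][:,2]);P=onplane(c,np.array([0,0,1.]),z)
    print(k,"bar z",z.round(4),rect(P[b][:,:2]))
    p=biggest(near&(W[...,2]>.046));zp=np.median(W[p&~cv2.dilate(b.astype(np.uint8),np.ones((5,5))).astype(bool)][:,2])
    P=onplane(c,np.array([0,0,1.]),zp);print("  plate",zp.round(4),rect(P[p][:,:2]))
    q=biggest((np.hypot(W[...,0]-.517,W[...,1]+.37)<.12)&(W[...,2]>.01)&(W[...,2]<.022)&(W[...,1]<-.28));zq=np.median(W[q][:,2]);P=onplane(c,np.array([0,0,1.]),zq);print("  pile",zq.round(4),rect(P[q][:,:2]))
    m=near&(W[...,2]<.03)&(W[...,2]>.012); print("  cold",rect(W[biggest(m)][:,:2]))
E
```

```text
face tilt deg 29.93 yaw from n 0.452 rms 1.75
holder_bar_recess face centre [0.591  0.2082 0.0985] size 119.3 30.9 rot 0.1456 floor depth mm -7.6
holder_round_recess face centre [0.5529 0.2923 0.0998] size 61.2 60.0 rot -1.1251 floor depth mm -9.0
holder_square_recess face centre [0.6298 0.1229 0.0971] size 51.2 50.4 rot 0.145 floor depth mm -6.1
face tilt deg 29.93 yaw from n 0.4527 rms 1.75
holder_bar_recess face centre [0.5907 0.2089 0.0984] size 118.9 30.7 rot 0.1435 floor depth mm -7.6
holder_round_recess face centre [0.5525 0.2927 0.0998] size 60.0 59.8 rot -0.4889 floor depth mm -9.1
holder_square_recess face centre [0.6301 0.1229 0.0972] size 50.9 49.6 rot 0.1415 floor depth mm -6.1
s1 bar z 0.3324 (array([ 0.4620816 , -0.20566209]), 115.86138153076172, 46.29529571533203, np.float64(1.4497962684574188))
  plate nan (array([nan, nan]), 0.0, 0.0, np.float64(0.0))
  pile 0.0155 (array([ 0.51568347, -0.36561829]), 149.16424560546875, 67.41290283203125, np.float64(-0.11360219630340106))
  cold (array([ 0.50899176, -0.17383652]), 171.73095703125, 100.11360168457031, np.float64(-0.1
[... 193 characters left out ...]
4(0.0))
  pile 0.0155 (array([ 0.51562939, -0.36639243]), 148.79205322265625, 66.1872329711914, np.float64(-0.1142488118160723))
  cold (array([ 0.51539954, -0.20583554]), 179.65640258789062, 84.04428100585938, np.float64(0.30615100680305657))
top bar z 0.079 (array([ 0.50839963, -0.17212619]), 119.65645599365234, 30.789478302001953, np.float64(-0.15362418116511184))
  plate 0.054 (array([ 0.50498404, -0.17377979]), 149.8061981201172, 66.36578369140625, np.float64(-0.08096449135420747))
  pile 0.017 (array([ 0.51829553, -0.3658288 ]), 150.1380157470703, 67.13267517089844, np.float64(-0.11405360210816949))
  cold (array([ 0.50485214, -0.17322943]), 178.73825073242188, 100.62702941894531, np.float64(-0.11513138340132456))
  return _methods._mean(a, axis=axis, dtype=dtype,
  ret = ret.dtype.type(ret / rcount)
```

```bash
cat > rackfit.py <<'E'
from h import *
def plane(X):
    for _ in range(5):
        m=np.median(X,0) if _==0 else X.mean(0);n=np.linalg.svd(X-m,full_matrices=False)[2][2];n*=np.sign(n[2]);e=(X-m)@n;X=X[np.abs(e)<max(.001,np.std(e)*1.5)]
    return n,m@n,len(X),(X@n-m@n).std()
def fit1(c,mk,q):
    W=cloud(c);hsv=cv2.cvtColor(c["image"],cv2.COLOR_BGR2HSV);V=hsv[...,2]
    mk=cv2.morphologyEx(mk.astype(np.uint8),cv2.MORPH_CLOSE,np.ones((9,9)))
    core=cv2.erode(mk,np.ones((7,7))).astype(bool)
    X=W[core&(V>130)&(hsv[...,1]<70)&np.isfinite(W[...,0])]
    n,h,k,s=plane(X);P=onplane(c,n,h)
    ey=np.cross([0,0,1],-n*np.array([1,1,0]));ey/=np.linalg.norm(ey);ex=np.cross(ey,n)
    hole=biggest(core&(V<90));f=hole&cv2.erode(hole.astype(np.uint8),np.ones((9,9))).astype(bool)
    def r(m): A=np.stack([P[m]@ex,P[m]@ey],1);c0,w,hh,a=rect(A);return c0[0]*ex+c0[1]*ey+h*n,w,hh,a
    o=r(hole);g=r(biggest(mk.astype(bool)))
    d=np.nanmedian(W[f]@n)-h
    print(q,"tilt",np.rad2deg(np.arccos(n[2])).round(2),"yaw",np.arctan2(-n[1],-n[0]).round(4),"n",k,"rms",round(s*1e3,2))
    print("   hole",o[0].round(4),np.round(o[1:],3),"floor",(d*1e3).round(1)," holder",g[0].round(4),np.round(g[1:],3))
    # hole edges from floor-plane too (dark lining seen on floor)
    Pf=onplane(c,n,h+d);A=np.stack([Pf[hole]@ex,Pf[hole]@ey],1);c0,w,hh,a=rect(A);print("   floor proj",(c0[0]*ex+c0[1]*ey+h*n).round(4),np.round([w,hh,a],3))
    return n,o[0]
E
python3 - <<'E'
from rackfit import *
import pickle
D=pickle.load(open("d1.pkl","rb"))
for r in("r1","r2"):
    seen=set()
    for n,q,cf,m in D["m"]:
        if n==r and q not in seen: seen.add(q);fit1(D[r],m,r+q)
z=np.array([0,0,1.])
for k in("s1","s2"):
    c=D[k];W=cloud(c);near=(np.hypot(W[...,0]-.505,W[...,1]+.173)<.1)
    b=biggest(near&(W[...,2]>.07)&(W[...,2]<.09));zz=np.median(W[b][:,2])
    b=biggest(b&(abs(W[...,2]-zz)<.003));P=onplane(c,z,zz);print(k,"bar z",zz.round(4),rect(P[b][:,:2]))
    p=biggest(near&(W[...,2]>.045)&(W[...,2]<.09));e=p&(W[...,2]<.058);zp=np.median(W[e][:,2])
    pp=biggest(cv2.morphologyEx((p&((abs(W[...,2]-zp)<.003)|b)).astype(np.uint8),cv2.MORPH_CLOSE,np.ones((5,5))))
    P=onplane(c,z,zp);print("   plate z",zp.round(4),rect(P[pp][:,:2]))
E
```

```text
r1holder_bar_recess tilt 29.98 yaw 0.6189 n 6692 rms 0.5
   hole [0.591  0.2081 0.0984] [1.1902e+02 3.1018e+01 1.0000e-03] floor -7.6  holder [0.5905 0.2076 0.098 ] [1.51359e+02 8.74840e+01 2.00000e-03]
   floor proj [0.5912 0.2076 0.0984] [1.22113e+02 3.18240e+01 1.00000e-03]
r1holder_round_recess tilt 30.84 yaw 0.5823 n 310 rms 0.36
   hole [0.5527 0.2917 0.1005] [60.132 59.518 -1.237] floor -10.1  holder [0.5518 0.2918 0.1001] [1.49739e+02 8.85200e+01 2.70000e-02]
   floor proj [0.5514 0.2938 0.1006] [62.163 61.529 -1.237]
r1holder_square_recess tilt 30.38 yaw 0.6096 n 2671 rms 0.34
   hole [0.6286 0.123  0.0994] [51.344 50.508 -1.561] floor -8.5  holder [0.6271 0.1236 0.0989] [1.50962e+02 9.00320e+01 1.60000e-02]
   floor proj [0.63   0.1199 0.099 ] [52.887 52.026 -1.561]
r2holder_bar_recess tilt 30.01 yaw 0.62 n 9327 rms 0.48
   hole [0.5907 0.2088 0.0986] [1.18526e+02 3.11930e+01 1.00000e-03] floor -7.7  holder [0.5904 0.2086 0.0984] [1.5058e+02 8.7909e+01 2.0000e-03]
   floor proj [0.5915 0.207  0.0984] [1.22186e+02 3.21560e+01 1.00000e-03]
r2holder_round_recess tilt 30.91 yaw
[... 272 characters left out ...]
 0.36
   hole [0.6285 0.1235 0.0993] [51.481 50.377 -1.563] floor -8.3  holder [0.6259 0.1247 0.0985] [1.51575e+02 9.41320e+01 1.00000e-02]
   floor proj [0.6309 0.1186 0.0988] [53.281 52.139 -1.563]
s1 bar z 0.0775 (array([ 0.5057348 , -0.17316148]), 119.4212417602539, 30.100507736206055, np.float64(-0.15436347468371783))
   plate z 0.0525 (array([ 0.50215903, -0.1742428 ]), 149.568115234375, 65.89723205566406, np.float64(-0.08191217722811217))
s2 bar z 0.0775 (array([ 0.50568707, -0.17384897]), 119.45311737060547, 30.947362899780273, np.float64(-0.15417678709130328))
   plate z 0.0525 (array([ 0.50216708, -0.17475212]), 149.6131134033203, 66.5932846069336, np.float64(-0.08138180869702288))
```

Run:
```python
from h import *
import pickle
R=down(-.154);Rr=rackori(.619);n=-Rr.as_matrix()[:,2];F=np.array([.591,.2082,.0984])
for d in(.003,.06): print(inverse_kinematics(F+n*d,Rr.as_quat()))
b=np.array([.5057,-.1735])
move_ptp([*b,.14],R.as_quat());servo_line([*b,.0638],rate=.1);move_gripper(.02)
print("gap",current_finger_gap(),current_clock())
servo_line([*b,.16],rate=.1)
move_ptp(F+n*.08,Rr.as_quat());print("gap",current_finger_gap(),current_clock(),current_joint_pos())
c=capture("wrist");save(c,"hold");pickle.dump(c,open("hold.pkl","wb"))
W=cloud(c);print(current_position(),np.array(W[200,280]).round(3))
```

```text
[0.06357209 0.39665973 2.01967416 0.7990677  0.37671547 0.31491013]
[0.02731278 0.27616866 2.02893242 0.65274427 0.47705246 0.44712058]
gap 0.029573783863020484 9.3167
gap 0.02961693082793863 11.7583 [0.01270195 0.23446643 2.02760081 0.61224806 0.51760928 0.48283422]
[0.55924316 0.18430295 0.16781201] [0.576 0.198 0.196]
```

View pics/hold.png

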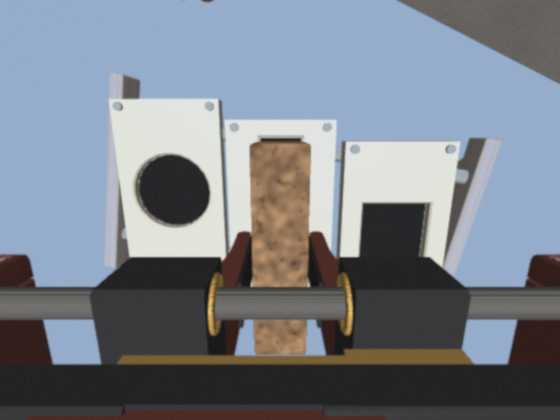

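The bar is held straight. The holders are parallel and staggered, and the round recess is at (174,190) in this view. I'll measure the bar and its holder in the tool frame from this single picture.

```bash
cat > holdfit.py <<'E'
from h import *
def toolframe(c,Rq,p): 
    T=Rn.from_quat(Rq).as_matrix(); return lambda X:(X-p)@T
E
python3 - <<'E'
from rackfit import *
import pickle
c=pickle.load(open("hold.pkl","rb"));p=np.array(current_position());T=Rn.from_quat(current_orientation()).as_matrix()
W=(cloud(c)-p)@T   # tool frame, z into face
hsv=cv2.cvtColor(c["image"],cv2.COLOR_BGR2HSV);V=hsv[...,2]
u,v=np.meshgrid(np.arange(560),np.arange(420))
cb=(u>245)&(u<316)&(v>135)&(v<360);
bar=cb&(W[...,2]<.0)&(W[...,2]>-.03)&(hsv[...,0]<25)&(hsv[...,1]>60)&(V>50)
n,h,k,s=plane(W[bar&(v<230)]);print("bar top n",n.round(4),"h",h.round(4),k,s)
tz=np.median(W[bar][:,2]);print("bar top z",tz.round(4))
def tp(h0):  # rays on tool plane z=h0
    o,d=rays(c);o=(o-p)@T;d=d@T;return o+d*((h0-o[2])/d[...,2])[...,None]
P=tp(tz);
for nm,rows in(("far",range(148,165)),("mid",range(200,230)),("near",range(335,348))):
    L=[];Rr=[]
    for r in rows:
        x=np.where(bar[r])[0]; L.append(P[r,x.min(),0]);Rr.append(P[r,x.max(),0])
    print(nm,"bar x L,R",np.round([np.median(L)*1e3,np.median(Rr)*1e3],2),"y",(P[rows[8],280,1]*1e3).round(1))
col=bar[:,262:300];ys=[(P[np.where(col[:,i])[0].min(),262+i,1],P[np.where(col[:,i])[0].max(),262+i,1]) for i in range(col.shape[1])]
print("bar y ends",np.median(ys,0).round(4))
wh=(V>130)&(hsv[...,1]<70)
w2=wh&(u>228)&(u<334)&(v>122)&(v<235)
n,h,k,s=plane(W[w2&np.isfinite(W[...,0])]);print("face n",n.round(4),k,s); print("face z at axis",(h/n[2]).round(4)); fz=h/n[2]
Q=tp(fz)
for r in range(150,230,15):
    row=wh[r];l=[x for x in range(215,250) if row[x]];rr=[x for x in range(312,345) if row[x]]
    # outermost contiguous around holder
    a=240
    while row[a-1]:a-=1
    b=325
    while row[b+1]:b+=1
    print(r,a,b,(Q[r,a,0]*1e3).round(1),(Q[r,b,0]*1e3).round(1))
for x in(245,250,310,315): 
    yy=np.where(wh[105:140,x])[0].min()+105;print("top edge",x,yy,(Q[yy,x,1]*1e3).round(1))
d=(V<90)&(v>128)&(v<150)&(u>250)&(u<310);yy,xx=np.where(d)
print("dark recess rows",yy.min(),yy.max(),"cols",xx.min(),xx.max(),"Q",(Q[yy.min(),280,1]*1e3).round(1),(Q[yy.min()+2,[xx.min(),xx.max()],0]*1e3).round(1))
print(c["image"][130:146:1,280,1],c["image"][140,250:316:1,1])
E
```

```text
bar top n [-0.0014  0.0021  1.    ] h -0.0136 4420 0.0004874770634271694
bar top z -0.0136
far bar x L,R [-15.53  13.06] y -54.5
mid bar x L,R [-15.43  13.21] y -28.5
near bar x L,R [-15.27  13.22] y 51.3
bar y ends [-0.0607  0.058 ]
face n [-1.2e-03  3.0e-04  1.0e+00] 4950 0.0004940654202434235
face z at axis 0.0799
150 224 340 -45.1 46.3
165 225 340 -44.8 46.9
180 225 339 -45.4 46.7
195 226 339 -45.1 47.3
210 227 338 -44.8 47.1
225 227 337 -45.4 46.8
top edge 245 105 -85.0
top edge 250 105 -85.0
top edge 310 105 -85.0
top edge 315 105 -85.0
dark recess rows 139 141 cols 261 300 Q -59.8 [-15.8  14.7]
[228 229 228 227 218 193 172 156  95  43  46  57  80 104 124 134] [228 229 228 227 227 224 218 201 177 157 113  65  45  44  45  46  42  46
  45  46  44  43  43  44  42  42  41  43  44  44  46  43  44  40  43  45
  47  45  43  43  43  44  42  43  44  42  44  45  43  44  77 135 172 191
 214 224 227 228 228 228 229 229 228 228 228 229]
```

Run:
```python
from h import *
import pickle
Rr=rackori(.619);M=Rr.as_matrix();n=-M[:,2];F=np.array([.591,.2082,.0984])+M@[.0009,-.0003,0]
servo_line(F+n*.022,rate=.08)
c=capture("wrist");save(c,"hover1");pickle.dump(c,open("hover1.pkl","wb"))
print(servo_line(F+n*.0025,rate=.03,contact_N=6),((np.array(current_position())-F)@M*1e3).round(2),current_force(),current_clock())
c=capture("wrist");save(c,"ins1")
a=cv2.imread("pics/hover1.png")[100:330,150:410];b=c["image"][100:330,150:410]
cv2.imwrite("pics/ins.png",cv2.resize(np.hstack([a,b]),(800,354),interpolation=cv2.INTER_CUBIC))
```

```text
True [ 0.    0.13 -3.33] [-1.59882475 -0.33845982  3.73949415] 13.3417
```

View pics/ins.png

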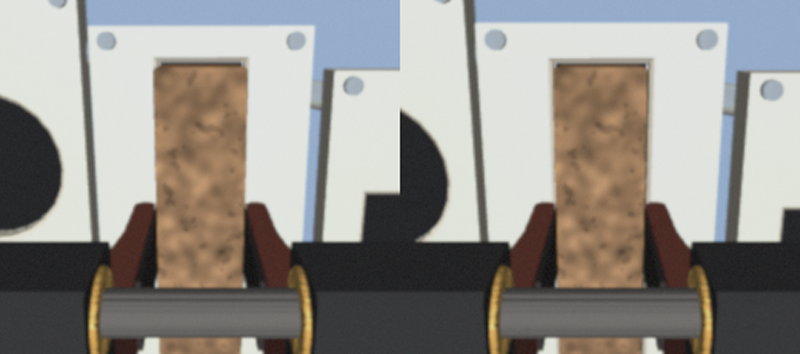

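The bar stopped at floor depth (3.3 mm against 3.0 mm expected) and the crop shows it inside the rim, so I'll release it, retract and check.

Run:
```python
from rackfit import *
import pickle
Rr=rackori(.619);M=Rr.as_matrix();n=-M[:,2];F=np.array([.591,.2082,.0984])
p=np.array(current_position())
move_gripper(.055);servo_line(p+n*.09,rate=.15)
# back off low-side to view the holders
move_ptp(p+n*.12-M[:,1]*.0-M[:,0]*.03,Rr.as_quat())
c=capture("wrist");pickle.dump(c,open("after1.pkl","wb"));save(c,"after1")
P=np.array(current_position());print(P,current_clock())
W=cloud(c);T=(W-F)@np.stack([M[:,1],-M[:,0],n],1)  # slope frame about face centre: x up-slope, y level, z normal
hsv=cv2.cvtColor(c["image"],cv2.COLOR_BGR2HSV)
bar=biggest((T[...,2]>.008)&(T[...,2]<.03)&(abs(T[...,0])<.08)&(abs(T[...,1])<.03)&(hsv[...,1]>60)&(hsv[...,0]<25))
nn,h,k,s=plane(T[bar]);print("bar n",nn.round(4),"top above face",(h*1e3).round(2),k)
o,d=rays(c);B=np.stack([M[:,1],-M[:,0],n],1);o=(o-F)@B;d=d@B
Pt=o+d*((h-o[2])/d[...,2])[...,None];print("bar rect",rect(Pt[bar][:,:2]))
for q in["holder_bar_recess","holder_round_recess"]:
    for s in silhouettes("wrist",q)[:1]: print(s["conf"],s["xy"]);X=fit1(c,s["region"],q) if q!="holder_bar_recess" else None
wf=(abs(T[...,0])<.07)&(abs(T[...,1])<.038)&(abs(T[...,2])<.004);print("face",[x if i else x.round(4) for i,x in enumerate(plane(T[wf]))])
```

```text
[0.52412059 0.19652743 0.20468004] 15.075
bar n [-5.e-04  8.e-04  1.e+00] top above face 17.09 3491
bar rect (array([-0.00085265,  0.00075299]), 118.20953369140625, 30.237436294555664, np.float64(0.002622303933738489))
0.8 [296.8, 182.3]
0.94 [217.1, 174.5]
holder_round_recess tilt 31.07 yaw 0.5908 n 711 rms 0.34
   hole [0.5539 0.2926 0.1007] [59.781 58.891  0.76 ] floor -9.4  holder [0.5518 0.2922 0.0996] [1.50057e+02 8.76860e+01 1.30000e-02]
   floor proj [0.5514 0.2934 0.0998] [61.726 60.807  0.76 ]
face [array([ 4.e-04, -4.e-04,  1.e+00]), np.float64(8.612153720313382e-05), 4803, np.float64(0.0005068165943246484)]
```

View pics/after1.png

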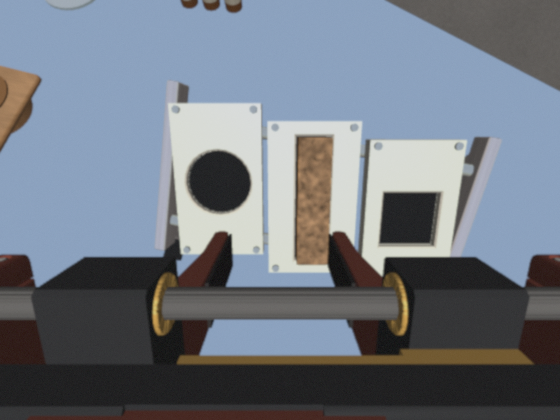

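Run:
```python
from rackfit import *
import pickle
Rr=rackori(.619);M=Rr.as_matrix();n=-M[:,2];F=np.array([.591,.2082,.0984]);B=np.stack([M[:,1],-M[:,0],n],1)
# round recess with the known normal
for f,k in(("after1.pkl",None),("d1.pkl","r1"),("d1.pkl","r2"),("hold.pkl",None)):
    c=pickle.load(open(f,"rb")); c=c[k] if k else c
    T=(cloud(c)-F)@B;hsv=cv2.cvtColor(c["image"],cv2.COLOR_BGR2HSV);V=hsv[...,2]
    wf=(abs(T[...,0]-.02)<.06)&(abs(T[...,1]-.09)<.036)&(abs(T[...,2])<.02)&(V>170)&(hsv[...,1]<60)
    h=np.median(T[wf][:,2]); pn=plane(T[wf])
    o,d=rays(c);o=(o-F)@B;d=d@B;P=o+d*((h-o[2])/d[...,2])[...,None]
    hole=biggest((abs(P[...,0]-.02)<.045)&(abs(P[...,1]-.09)<.04)&(V<90));(x,y),r=cv2.minEnclosingCircle((P[hole][:,:2]*1e3).astype(np.float32)); (ex,ey),ax,_=cv2.fitEllipse((P[hole&~cv2.erode(hole.astype(np.uint8),np.ones((3,3))).astype(bool)][:,:2]*1e3).astype(np.float32))
    print(f,k,"h mm",(h*1e3).round(2),"n",pn[0].round(3),"circle",round(x,1),round(y,1),round(r,1),"ell",round(ex,2),round(ey,2),np.round(ax,1),"floor",((np.median(T[hole][:,2])-h)*1e3).round(1))
R=down(-.1);move_ptp(camview((.505,-.22,.06),R,.33),R.as_quat());move_gripper(.088)
c=capture("wrist");pickle.dump(c,open("stk2.pkl","wb"));save(c,"stk2");W=cloud(c);z=np.array([0,0,1.])
near=(np.hypot(W[...,0]-.502,W[...,1]+.174)<.1)
p=biggest(near&(W[...,2]>.045)&(W[...,2]<.06));zz=np.median(W[p][:,2]);print("plate z",zz.round(4),rect(onplane(c,z,zz)[p][:,:2]))
p=biggest((np.hypot(W[...,0]-.517,W[...,1]+.37)<.12)&(W[...,2]>.01)&(W[...,2]<.022)&(W[...,1]<-.28));zz=np.median(W[p][:,2]);print("pile z",zz.round(4),rect(onplane(c,z,zz)[p][:,:2]))
print(current_clock(),current_finger_gap())
```

```text
after1.pkl None h mm -9.27 n [-0.001 -0.     1.   ] circle -16.6 90.9 30.3 ell -8.88 90.53 [39.9 62. ] floor nan
d1.pkl r1 h mm -9.25 n [-0.     0.001  1.   ] circle -15.8 91.1 30.6 ell -8.19 90.56 [41.  62.8] floor nan
d1.pkl r2 h mm -9.27 n [-0.001  0.001  1.   ] circle -15.8 91.4 30.4 ell -8.15 91.08 [40.8 62.4] floor nan
hold.pkl None h mm -9.27 n [-0.002  0.     1.   ] circle -16.5 90.6 30.3 ell -9.04 89.8 [39.2 61.9] floor nan
plate z 0.0525 (array([ 0.50215314, -0.17428633]), 149.57269287109375, 65.97532653808594, np.float64(-0.08185398715829394))
pile z 0.0155 (array([ 0.51542578, -0.36551212]), 149.57040405273438, 67.56659698486328, np.float64(-0.11418676016267344))
17.4417 0.0881251838337816
```

Run:
```python
from rackfit import *
import pickle
Rr=rackori(.619);M=Rr.as_matrix();n=-M[:,2];F=np.array([.591,.2082,.0984]);B=np.stack([-M[:,1],-M[:,0],n],1)
for f,k in(("after1.pkl",None),("d1.pkl","r1"),("d1.pkl","r2"),("hold.pkl",None)):
    c=pickle.load(open(f,"rb")); c=c[k] if k else c
    V=c["image"].max(2);o,d=rays(c);o=(o-F)@B;d=d@B;P=o+d*((-.00927-o[2])/d[...,2])[...,None]
    hole=biggest((abs(P[...,0]-.018)<.045)&(abs(P[...,1]-.09)<.036)&(V<90));E=hole&~cv2.erode(hole.astype(np.uint8),np.ones((3,3))).astype(bool)
    (ex,ey),ax,_=cv2.fitEllipse((P[E][:,:2]*1e3).astype(np.float32));print(f,k,"ell up,lat",round(ex,2),round(ey,2),np.round(ax,1))
R=down(-.082);g=np.array([.5021,-.1743])
move_ptp([*g,.10],R.as_quat());servo_line([*g,.0440],rate=.08);move_gripper(.055)
print("gap",current_finger_gap(),current_clock())
servo_line([*g,.11],rate=.08)
c=capture("wrist");save(c,"plate");print("gap",current_finger_gap())
Rp=down(-.1142);q=np.array([.5154,-.3655])
move_ptp([*q,.07],Rp.as_quat())
print(servo_line([*q,.0146],rate=.05,contact_N=5),current_position(),current_force(),current_clock())
```

```text
after1.pkl None ell up,lat 17.14 90.74 [58.6 59.4]
d1.pkl r1 ell up,lat 16.05 90.7 [59.1 59.6]
d1.pkl r2 ell up,lat 15.97 91.12 [59.1 59.2]
hold.pkl None ell up,lat 17.32 89.96 [57.9 59.1]
gap 0.06558230586617315 19.4167
gap 0.06545766988707676
True [ 0.51496143 -0.36525158  0.01626455] [-1.03037517  0.981354    5.64832836] 22.2417
```

View pics/plate.png

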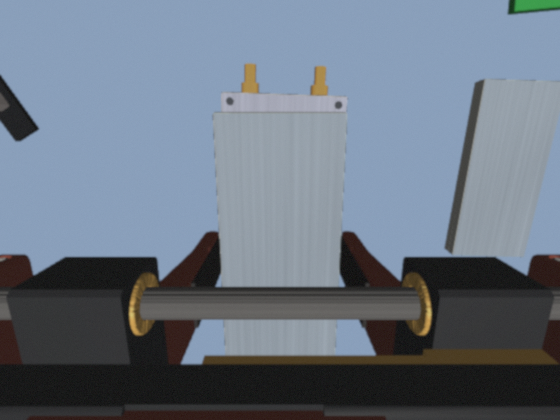

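Run:
```python
from rackfit import *
import pickle
q=np.array(current_position())
move_gripper(.088);servo_line([q[0],q[1],.10],rate=.15)
R=down(-.1);move_ptp(camview((.505,-.24,.06),R,.33),R.as_quat())
c=capture("wrist");pickle.dump(c,open("stk3.pkl","wb"));save(c,"stk3");W=cloud(c);z=np.array([0,0,1.])
p=biggest((np.hypot(W[...,0]-.517,W[...,1]+.37)<.12)&(W[...,2]>.01)&(W[...,2]<.035)&(W[...,1]<-.28));zz=np.median(W[p][:,2]);print("pile z",zz.round(4),rect(onplane(c,z,zz)[p][:,:2]),plane(W[p])[0])
near=(np.hypot(W[...,0]-.505,W[...,1]+.174)<.08)
p=biggest(near&(W[...,2]>.035)&(W[...,2]<.06));zz=np.median(W[p][:,2]);p=biggest(p&(abs(W[...,2]-zz)<.003))
P=onplane(c,z,zz)[p][:,:2];hull=cv2.convexHull((P*1e3).astype(np.float32));print("disc z",zz.round(4),cv2.minEnclosingCircle(hull),cv2.fitEllipse(hull))
m=near&(W[...,2]>.01)&(W[...,2]<.03);print("cold z",np.median(W[m][:,2]))
for s in spot_in("wrist","disc_centre")[:2]:print(s)
print(current_clock())
```

```text
pile z 0.0235 (array([ 0.51480487, -0.36269028]), 149.6347198486328, 67.25546264648438, np.float64(-0.11455001533536026)) [5.90050037e-04 3.89458491e-04 9.99999750e-01]
disc z 0.0445 ((498.06182861328125, -174.16607666015625), 29.770885467529297) ((498.1142883300781, -174.0791015625), (58.840782165527344, 59.03749465942383), 26.96985626220703)
cold z 0.019568389336515273
{'xy': [222.7, 136.5], 'conf': 0.82}
{'xy': [224.9, 114.1], 'conf': 0.33}
24.4333
```

View pics/stk3.png

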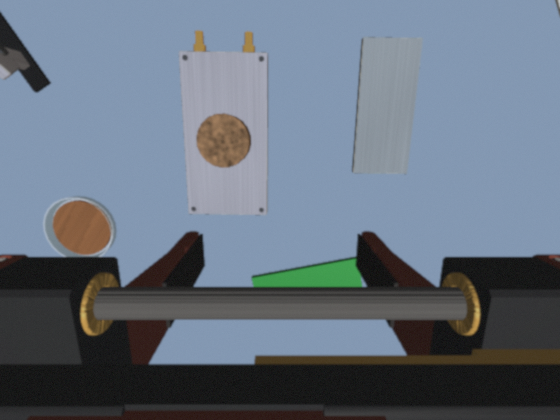

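```bash
cat > dfit.py <<'E'
from rackfit import *
from scipy.optimize import least_squares
def circ(A,r=None):
    f=(lambda q:np.hypot(*(A-q[:2]).T)-r) if r else (lambda q:np.hypot(*(A-q[:2]).T)-q[2])
    s=least_squares(f,[*A.mean(0)]+([] if r else [30]),loss="soft_l1",f_scale=.5);return s.x,np.std(s.fun)
def analyse(c,p,T,Gz):
    "disc and round hole in tool frame, mm"
    W=(cloud(c)-p)@T;hsv=cv2.cvtColor(c["image"],cv2.COLOR_BGR2HSV);V=hsv[...,2]
    o,d=rays(c);o=(o-p)@T;d=d@T;tp=lambda h:o+d*((h-o[2])/d[...,2])[...,None]
    brown=(hsv[...,0]<25)&(hsv[...,1]>60)&(V>50)&(np.abs(W[...,2]+.014)<.008)&(np.hypot(W[...,0],W[...,1])<.045)
    b=biggest(brown);z=np.median(W[b][:,2]);print("disc n",plane(W[b])[0].round(4),"z",z.round(4))
    b=biggest(b&(abs(W[...,2]-z)<.004));A=tp(z)[...,:2]*1e3
    def edge(m,u0,cond):
        E=m&~cv2.erode(m.astype(np.uint8),np.ones((3,3))).astype(bool);return E&cond
    v,u=np.mgrid[0:420,0:560];row=np.where(b.any(1))[0].min();side=b&(v<row+60)
    far=edge(b,0,(A[...,1]<-8));x,s=circ(A[far]);print("disc far arc",x.round(2),"res",s.round(2),"fixed r",circ(A[far],29.6)[0].round(2),far.sum())
    Q=tp(Gz)[...,:2]*1e3
    hole=(np.hypot(Q[...,0],Q[...,1])<40)&(V<90)&~cv2.dilate(b.astype(np.uint8),np.ones((7,7))).astype(bool)&(v<250)&(hsv[...,1]<120)
    if hole.sum()>30:
        hole=biggest(hole);e=[]
        for cc in np.where(hole.any(0))[0]: r=np.where(hole[:,cc])[0].min();e.append(Q[r,cc])
        e=np.array(e);print("hole",len(e),circ(e)[0].round(2),circ(e,29.6)[0].round(2))
    wf=(np.hypot(Q[...,0],Q[...,1]+45)<30)&(V>170)&(hsv[...,1]<60);print("face z",np.median(W[wf][:,2]).round(4))
G0=np.array([.591,.2082,.0984]);Rr=rackori(.619);M=Rr.as_matrix();n=-M[:,2]
G=G0-M[:,1]*.0165-M[:,0]*.0907-n*.00927
E
python3 - <<'E'
from dfit import *
import pickle
print("G",G.round(4),[inverse_kinematics(G+n*d,Rr.as_quat()) is not None for d in(.003,.08)])
R=down(-.1);g=np.array([.4981,-.1741])
move_ptp([*g,.09],R.as_quat());servo_line([*g,.0313],rate=.08);move_gripper(.045)
print("gap",current_finger_gap(),current_clock())
servo_line([*g,.15],rate=.12)
move_ptp(G+n*.08,Rr.as_quat());print("gap",current_finger_gap(),current_clock())
c=capture("wrist");save(c,"dhold");pickle.dump(c,open("dhold.pkl","wb"))
p=np.array(current_position());analyse(c,p,Rn.from_quat(current_orientation()).as_matrix(),.08)
E
```

```text
G [0.5538 0.2931 0.0986] [True, True]
gap 0.059315880798762544 26.5667
gap 0.059510970081879756 29.325
disc n [-8.0e-04  3.1e-03  1.0e+00] z -0.0128
disc far arc [-1.31 -2.51 27.96] res 4.92 fixed r [-1.33 -0.4 ] 289
hole 72 [-2.15 -0.18 30.15] [-2.16 -0.83]
face z nan
```

View pics/dhold.png

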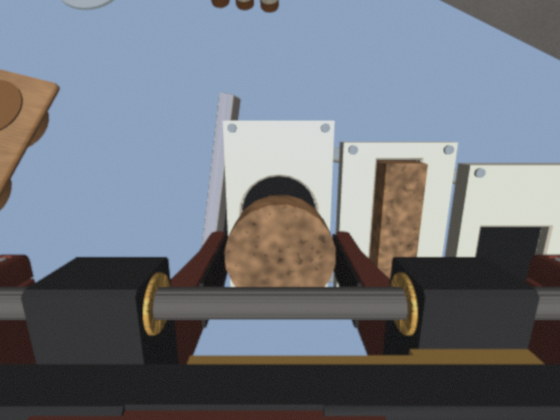

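```bash
cat > d2.py <<'E'
from dfit import *
def disc_arc(c,p,T):
    W=(cloud(c)-p)@T;hsv=cv2.cvtColor(c["image"],cv2.COLOR_BGR2HSV);V=hsv[...,2]
    o,d=rays(c);o=(o-p)@T;d=d@T;z=-.0131
    A=(o+d*((z-o[2])/d[...,2])[...,None])[...,:2]*1e3
    b=biggest((hsv[...,0]<25)&(hsv[...,1]>60)&(V>50)&(abs(W[...,2]-z)<.003)&(np.hypot(W[...,0],W[...,1])<.045))
    e=[]
    for cc in np.where(b.any(0))[0]:
        r=np.where(b[:,cc])[0].min()
        if r<235:e.append(A[r,cc])
    e=np.array(e);print("disc arc",len(e),circ(e)[0].round(2),circ(e,29.7)[0].round(2),"span x",e[:,0].min().round(1),e[:,0].max().round(1))
E
python3 - <<'E'
from d2 import *
import pickle
c=pickle.load(open("dhold.pkl","rb"));disc_arc(c,np.array(current_position()),Rn.from_quat(current_orientation()).as_matrix())
E
```

```text
disc arc 100 [-1.14 -1.61 28.97] [-1.15 -0.77] span x -26.9 24.5
```

Run:
```python
from d2 import *
servo_line(G+n*.022,rate=.08)
c=capture("wrist");a=c["image"]
print(servo_line(G+n*.0022,rate=.03,contact_N=6),((np.array(current_position())-G)@M*1e3).round(2),current_force(),current_clock())
c=capture("wrist");b=c["image"]
cv2.imwrite("pics/dins.png",cv2.resize(np.hstack([a[110:300,150:410],b[110:300,150:410]]),(800,292),interpolation=cv2.INTER_CUBIC))
```

```text
True [-0.11  0.42 -3.77] [ 0.3717545  -0.20220816  0.37811504] 30.8833
```

View pics/dins.png

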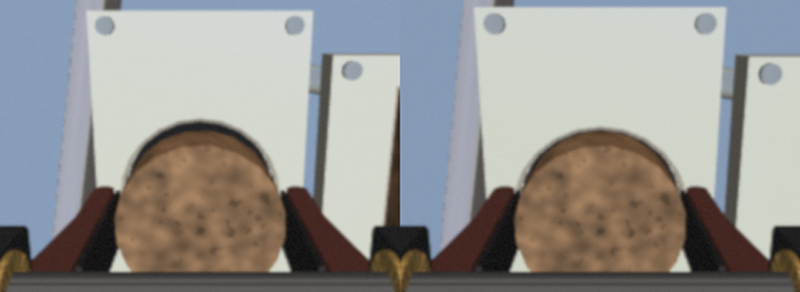

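Run:
```python
from d2 import *
p=np.array(current_position())
print(servo_line(p-n*.0015,rate=.02,contact_N=6),((np.array(current_position())-G)@M*1e3).round(2),current_force(),current_clock())
sleep(.2);p=np.array(current_position())
move_gripper(.078);servo_line(p+n*.09,rate=.15)
move_ptp(G0+n*.13+M[:,1]*.02-M[:,0]*.03,Rr.as_quat());sleep(.2)
B=np.stack([-M[:,1],-M[:,0],n],1)
c=capture("wrist");T=(cloud(c)-G)@B;save(c,"fin");hsv=cv2.cvtColor(c["image"],cv2.COLOR_BGR2HSV);br=(hsv[...,0]<25)&(hsv[...,1]>60)
b=biggest(br&(np.hypot(T[...,0],T[...,1])<.045)&(T[...,2]>.008)&(T[...,2]<.05));pl=plane(T[b]);print("disc n",pl[0].round(4),"top above face",(pl[1]*1e3).round(2))
o,d=rays(c);o=(o-G)@B;d=d@B;A=(o+d*((pl[1]-o[2])/d[...,2])[...,None])[...,:2]*1e3
print("disc",cv2.minEnclosingCircle(cv2.convexHull(A[b&(abs(T[...,2]-pl[1])<.003)].astype(np.float32))))
wf=(np.hypot(T[...,0]-.045,T[...,1])<.03)&(hsv[...,2]>170)&(hsv[...,1]<60)&(abs(T[...,2])<.005);print("face",(np.median(T[wf][:,2])*1e3).round(2))
T=(cloud(c)-G0)@B;b=biggest(br&(abs(T[...,0])<.08)&(abs(T[...,1])<.03)&(T[...,2]>.008)&(T[...,2]<.03));pl=plane(T[b]);print("bar n",pl[0].round(4),"top",(pl[1]*1e3).round(2))
t=capture("top");save(t,"topfin");W=cloud(t)
for q in("jar_tall_centre","jar_short_centre","dish_centre","pile_top_centre"):
    for s in spot_in("top",q)[:1]:
        u,v=np.round(s["xy"]).astype(int);print(q,s["xy"],W[v,u].round(3))
print(current_clock(),current_force())
cv2.imwrite("pics/finals.png",np.hstack([cv2.resize(x,(400,300)) for x in(c["image"],t["image"])]))
```

```text
False [-0.27  0.72 -2.98] [-6.12654062 -4.95115971 11.87823   ] 31.1833
disc n [ 0.0011 -0.0024  1.    ] top above face 17.05
disc ((-0.10512865334749222, 0.5056586861610413), 29.302698135375977)
face 0.03
bar n [ 3.0e-04 -1.1e-03  1.0e+00] top 17.07
jar_tall_centre [299.8, 106.5] [ 0.732 -0.106  0.084]
jar_short_centre [363.5, 104.2] [ 0.738 -0.25   0.059]
dish_centre [240.8, 259.0] [0.396 0.036 0.01 ]
33.5833 [-1.341702   -0.07614642 -0.62219114]
```

View pics/finals.png

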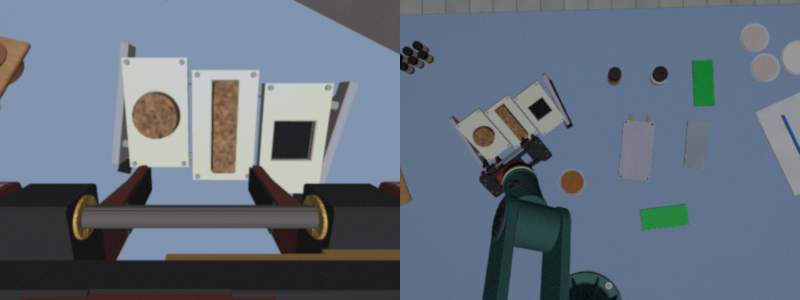

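Both parts are flush, with their tops 17 mm above the face as expected and flat to it. The plate is on the pile and the bystanders haven't moved, so I'm handing in.

```bash
python3 -c "
from bench import *
close_job()"
```

```text
the job is handed in; nothing more can be done
```

The stack is unloaded and the job is handed in; the last clock reading before that was 33.6 s of the 67 s allowed. No verdict was reported. The bar went into the oblong recess, then the plate onto the pile, then the disc into the round recess. Each was lowered until contact, and the bar and disc were held flat to the slope.

**Last checks:**
- **Bar and disc:** both tops sit 17.1 mm above the holder face (17 mm expected) and lie within about 0.2° of it. In the wrist picture the disc is about 0.5 mm off the recess centre. The bar was about 1 mm off its recess centre when measured just after release.
- **Plate:** measured just after placing, its top was at 23.5 mm, level, and about 3 mm from where the pile was measured before. The lower plate is hidden under it, so I could not see whether the pile moved. The final top picture shows one aligned pile, but the network did not report it there.
- **Jars and dish:** within 10 mm of the first readings, which fits the network's own scatter.

**Disagreements:**
- The wrist and top cameras differed by 2–3 mm in x, so I relied on the wrist camera alone for the placings.
- The first contact stop for the disc came about 0.8 mm above the floor, so I pressed it gently home (about 12 N upward) before letting go.
- The first joint fit of the rack face was wrong because the holders turned out to be stepped. I replaced it with a separate fit for each holder.

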